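# Hold the loose hinge leaf in line for its pin

### The arm

A 6-joint arm with a two-finger parallel gripper is mounted at the origin on a cart in front of the work surface, level with it; the furniture and walls round the work are solid. World frame = base frame: x ahead of the robot, y to its left, z up, the work surface at z = 0. Lengths are in m, angles in rad, forces in N, time in s.
With the tool pointing down it reaches from about 0.325 to 0.775 m from the base axis. Payload 9.3 kg.
Tool frame: the origin (TCP) lies midway between the tips of the shut fingers; the grasp point (between the pads) lies 19 mm behind it; z points along the fingers, y is the line along which they close (so a half turn about z gives the same grasp; the last joint's range is limited). The gripper opens to 85 mm and grips with 20 to 120 N. Pads are 22 mm wide; open, the fingers measure 114 mm over their backs; the gripper's body (76 mm by 85 mm) begins 54 mm behind the grasp point. The pads swing forward as they close: fully open they stand 13 mm farther back than shut.
Start: joints at [-1.262, 0.259, 0.021, 1.334, 0, 1.418], TCP at [0.245, -0.492, 0.231] pointing down, gripper open.
Joint ranges: [-3.04, 3.04], [-0.91, 1.82], [-1.04, 1.36], [-1.92, 1.95], [-1.52, 1.45], [-3.14, 3.14]. Speed limits (rad/s): [2.22, 2.22, 2.79, 3.14, 3.14, 3.14].

### API

Orientations are given as a unit quaternion [w, x, y, z].
In Python, from station import robot, probe_bus, order, get_image, get_calibration gives the robot as it stands (robot), with the cameras as plain functions, the readings (probe_bus) and the job (order).
- The arm moves only by the shell command python3 inch.py 'ROWS' [FORCE]. ROWS is a JSON list of rows, 1 to 20 of them, each of 5 numbers: the opening from 0.0 (shut) to 1.0 (fully open), then dx, dy, dz in m, then a turn about the tool's z in rad; each row is the pose to reach, as a shift and turn from the pose commanded when the command began, along the tool's axes at that moment; what a row does not reach only later rows make up. A row lasts 1/12 s, in which the tool goes at most 0.0417 m and 0.125 rad, less where a joint would pass 70% of its speed; a pose out of reach is approached as far as the arm can. The fingers move at their own pace and stop on an object; FORCE is the grip in N (left out, the last holds). Time passes only in rows, so rows that do not move let the fingers close. It prints the time, the measured TCP pose, the force, the opening and the grip force at its end.
- probe_bus.sense(): the state, without advancing time (a new reading comes with each control period).
- get_image(name): name is "scene" or "top" or "wrist"; returns the picture (480x640x3 uint8, red, green, blue); there is no depth.
- get_calibration(name): a dict with "fovy" (degrees; the focal length in pixels is half the picture's height over the tangent of half this angle, whatever the lens; pixels are square), "cx", "cy" (the principal point, pixels), "xyz" and "attitude" of the camera in the world. Camera axes: x right, y up, looking along -z (the intrinsics and any distortion apply to the point x, -y, -z); pixel columns grow to the right and rows downward; lengths in m; the calibration is good to about 2 mm. A picture is of the moment at which its call begins: read the wrist's pose just before it. get_calibration takes no time and is no camera call; for the wrist camera it gives the pose at the moment of the call.
- order.hand_in(): hands the job in; it is judged then, once.
The state is a dict: "t": time; "q": joint angles; "joint_vel": joint speeds; "tau": joint torques, N m; "tcp_pos": TCP position; "tool_rot": TCP orientation; "ft_force": force on the tool from outside, world axes, zero at the start; "torque": the same for the moment, N m; "opening": opening from 0.0 (shut) to 1.0 (fully open); "finger_force": force on a finger pad.
Only numpy, scipy, OpenCV 4.12 (cv2) and the standard library are available. Lean on these libraries where they do the work, as an engineer would, in place of code of your own. Each camera call takes 0.05 s, during which the arm holds its last target. There are 200 camera calls.

### The job

Take the loose hinge leaf that has one wide knuckle out of the catch tray and lower its knuckle gently into the gap between the two knuckles on the jamb block, its plate reaching away from the block, so that all the holes line up for the pin. Finish while still holding it there, still, in the air and not leaning on the jamb; nobody lets go, the pin is put in later by someone else. Leave the two-knuckle leaf, the pin, the screw dish and the screwdriver where they are.

Things in the scene. Friction and masses are not known exactly. Their poses are not given: they have to be found in the camera images.
- jamb: Fixed jamb: dark timber block 70 x 110 mm, top 80 mm above the bench, front face 16 mm behind the hinge line; place and yaw vary. A steel hinge leaf 8 mm thick is screwed on top; its two knuckles stick out to -x (roughly to the robot). Origin on the bench, 43 mm (+x) behind the hinge line; y along the hinge line, z up.
- jamb_bore (a point): Middle of the gap between the jamb's two knuckles, on their bore axis, 91 mm above the bench; axes as the jamb's. Knuckles: tubes 22 mm outside, 12 mm bore, from 20 to 38 mm either side along y (gap 40 mm). The gap is open above, below and in front.
- leaf: The leaf to take: steel plate 70 (x) x 50 (y) x 8 mm with ONE knuckle, 32 mm long (y), in the middle of one end. Lies flat, 0.18 to 0.29 kg, centre of mass about 12 mm from the origin towards the knuckle: grip the plate there across its 50 mm width, from above. Origin: middle of the plate's underside; +x to the knuckle, y along the bore, z up.
- leaf_bore (a point): Middle of the bore of that leaf's knuckle (tube 22 mm outside, 12 mm bore): 51 mm along the leaf's +x from its origin, 11 mm above its underside. Axes as the leaf's: y along the bore.
- tray: Fixed shallow black catch tray, 180 (x) x 290 (y) mm, walls 18 mm high, floor 3 mm thick; place and yaw vary. Origin: middle of its underside. The two leaves lie in it side by side, about 136 mm apart along y, in either order, knuckles pointing roughly away from the robot.
- twin_leaf: Leave alone: the other leaf in the tray, same plate, but with TWO short knuckles (12 mm each, with a gap between them) at its end. Origin and axes as for the loose leaf.
- pin: Leave alone: steel hinge pin with a bent end, 7 mm thick, about 100 mm long, lying on the bench in front of the jamb.
- screw_dish: Leave alone: small round dish of screws, 66 mm across, 14 mm high, on the bench.
- driver: Leave alone: screwdriver 184 mm long, lying on the bench behind the jamb.

How it is judged:
On the way:
1. the one-knuckle leaf is lifted clear of the tray in the gripper (height (world z) of leaf above 0.04 m and contact force between the fingers and leaf above 3 N), for 0.2 s.
At the end, for the whole second after the job is handed in: The leaf is held still in the gripper (under 1 N on the jamb), plate away from the block, its bore within 3 mm of the hinge line fore-and-aft and in height, parallel within 4 degrees, the knuckle within 5.5 mm of the middle of the gap (x of leaf_bore in the frame of jamb_bore between -0.003 and 0.003 m and z of leaf_bore in the frame of jamb_bore between -0.003 and 0.003 m and y of leaf_bore in the frame of jamb_bore between -0.0055 and 0.0055 m and angle between the y axis of leaf and the y axis of jamb, either way round below 0.07 rad and x of leaf in the frame of jamb_bore below -0.03 m and contact force between the fingers and leaf above 3 N and contact force between leaf and jamb below 1 N and linear speed of leaf below 0.02 m/s); the arm keeps its last pose, push and grip.
It fails at once if the two-knuckle leaf in the tray is moved more than 25 mm (distance of twin_leaf from where it was at the start of the episode above 0.025 m).
It fails at once if the hinge pin is moved more than 25 mm (distance of pin from where it was at the start of the episode above 0.025 m).
It fails at once if the dish of screws is moved more than 25 mm (distance of screw_dish from where it was at the start of the episode above 0.025 m).
It fails at once if the screwdriver is moved more than 25 mm (distance of driver from where it was at the start of the episode above 0.025 m).
It fails at once if the leaf is pushed against the jamb with more than 25 N (contact force between leaf and jamb above 25 N).
It also fails if it takes over 43 s, if anything falls off the work surface, if the arm or the gripper's body presses on something with over 40 N, if the wrist force passes 120 N, or if a joint passes its speed limit or range.

## Working session

There is one attempt and no reset: what is moved stays moved. The work goes in short steps, Python scripts to look and compute and a shell command to move; the robot and the scene stay as the last step left them, time stands still between calls to the robot, and variables do not carry over. Pictures are saved under pics/ and viewed, at most 10 in all, crops included, and the job is handed in when it is done.

```bash
ls; mkdir -p pics; python3 - <<'E'
from station import robot, probe_bus, order, get_image, get_calibration
import cv2
s=probe_bus.sense();print({k:s[k] for k in('t','tcp_pos','tool_rot','opening')})
for n in('top','scene'):
    print(n,get_calibration(n)); cv2.imwrite(f'pics/{n}0.png',get_image(n)[:,:,::-1])
print(get_calibration('wrist'))
E
```

```text
inch.py
pics
station.py
{'t': 0.0, 'tcp_pos': array([ 0.24496405, -0.49211901,  0.23065648]), 'tool_rot': array([-6.76998228e-04,  9.73456231e-01,  2.28872242e-01, -7.21834918e-05]), 'opening': 0.9998680516448144}
top {'fovy': 50.64581241212667, 'cx': 318.5401245894778, 'cy': 238.04159367884301, 'xyz': array([ 0.34774037, -0.14081315,  1.19904943]), 'attitude': array([ 0.7309144 ,  0.07692803, -0.07465977, -0.67399714])}
scene {'fovy': 47.79011502409911, 'cx': 315.7815315300422, 'cy': 236.49356331549902, 'xyz': array([0.19289184, 0.54601875, 0.74284776]), 'attitude': array([-0.23340154, -0.11502469,  0.41139692,  0.87352482])}
{'fovy': 65.26507560562447, 'cx': 322.56168140133366, 'cy': 241.30145515948024, 'xyz': array([ 0.3179981 , -0.45662202,  0.3737588 ]), 'attitude': array([ 0.83958403, -0.13518827,  0.08424939, -0.51935039])}
```

View pics/top0.png

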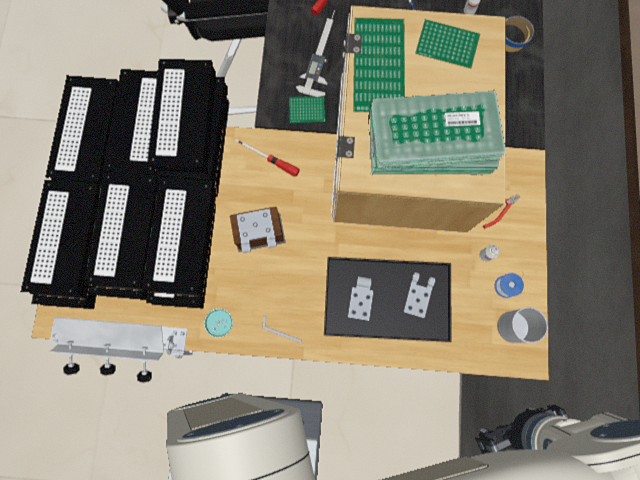

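View pics/scene0.png

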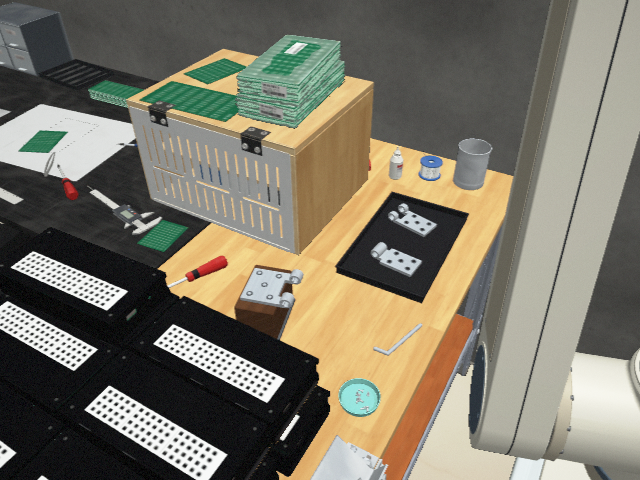

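The top view shows the one-knuckle leaf at about (360,298), the twin leaf at (420,295), the jamb at (257,228), the pin at (280,330) and the dish at (218,322). Next I'll measure roughly from this view.

```bash
cat > h.py <<'E'
import numpy as np, cv2
from scipy.spatial.transform import Rotation as R
from station import robot, probe_bus, order, get_image, get_calibration
def rot(q): return R.from_quat(np.roll(q,-1)).as_matrix()
def ray(c,px):
    f=240/np.tan(np.radians(c['fovy']/2)); u,v=np.asarray(px,float)
    return rot(c['attitude'])@np.array([(u-c['cx'])/f,-(v-c['cy'])/f,-1])
def onz(c,px,z):
    d=ray(c,px); return c['xyz']+d*(z-c['xyz'][2])/d[2]
def two(c1,p1,c2,p2):
    d1,d2=ray(c1,p1),ray(c2,p2); A=np.c_[d1,-d2]; s=np.linalg.lstsq(A,c2['xyz']-c1['xyz'],rcond=None)[0]
    a,b=c1['xyz']+d1*s[0],c2['xyz']+d2*s[1]; return (a+b)/2,np.linalg.norm(a-b)
def proj(c,P):
    f=240/np.tan(np.radians(c['fovy']/2)); p=rot(c['attitude']).T@(np.asarray(P)-c['xyz'])
    return np.array([c['cx']+f*p[0]/-p[2],c['cy']-f*p[1]/-p[2]])
def blobs(img,roi,lo=110,amin=100):
    x0,y0,x1,y1=roi; g=img[y0:y1,x0:x1].astype(int); m=((g.min(2)>lo)&(g.max(2)-g.min(2)<30)).astype(np.uint8)*255
    m=cv2.morphologyEx(m,cv2.MORPH_CLOSE,np.ones((3,3)))
    return [k+[x0,y0] for k in cv2.findContours(m,cv2.RETR_EXTERNAL,cv2.CHAIN_APPROX_NONE)[0] if cv2.contourArea(k)>amin]
E
python3 - <<'E'
from h import *
c=get_calibration('top');s=get_calibration('scene');im=cv2.imread('pics/top0.png')
for roi,z in(((330,264,445,334),.011),((225,200,292,255),.088)):
    for k in blobs(im,roi):
        r=cv2.minAreaRect(k); P=[onz(c,p,z) for p in cv2.boxPoints(r)]
        print(np.round(r[0],1),np.round(onz(c,r[0],z),3),np.round([np.linalg.norm(P[0]-P[1]),np.linalg.norm(P[1]-P[2])],3),np.round(P,3)[:,:2].tolist())
for n,p,z in(('tray',[(328,258),(450,264),(449,340),(326,333)],.018),('pin',[(263,319),(300,342)],0),('dish',[(218,322)],.01),('cab',[(335,220),(495,230)],0)):
    print(n,[np.round(onz(c,q,z)[:2],3).tolist() for q in p])
print(two(c,(335,190),s,(299,155)))
t=probe_bus.sense();print(rot(t['tool_rot']).round(3))
E
```

```text
[361.1 297.9] [ 0.472 -0.237  0.011] [0.099 0.051] [[0.425, -0.208], [0.523, -0.216], [0.52, -0.267], [0.421, -0.258]]
[418.8 294.7] [ 0.49  -0.371  0.011] [0.099 0.053] [[0.448, -0.334], [0.544, -0.357], [0.533, -0.409], [0.437, -0.385]]
[255.6 230.3] [0.596 0.015 0.088] [0.078 0.09 ] [[0.629, 0.066], [0.65, -0.01], [0.564, -0.035], [0.543, 0.04]]
tray [[0.559, -0.153], [0.568, -0.441], [0.392, -0.443], [0.385, -0.161]]
pin [[0.405, -0.013], [0.36, -0.103]]
dish [[0.39, 0.089]]
cab [[0.657, -0.163], [0.664, -0.553]]
(array([ 0.64780919, -0.15615939,  0.24594853]), np.float64(0.013239406258570693))
[[ 0.895  0.446 -0.   ]
 [ 0.446 -0.895  0.001]
 [ 0.    -0.001 -1.   ]]
```

```bash
python3 inch.py '[[1,0.316,-0.128,0.03,0.548],[1,0.316,-0.128,0.03,0.548],[1,0.316,-0.128,0.03,0.548],[1,0.316,-0.128,0.03,0.548],[1,0.316,-0.128,0.03,0.548],[1,0.316,-0.128,0.03,0.548],[1,0.316,-0.128,0.03,0.548],[1,0.316,-0.128,0.03,0.548],[1,0.316,-0.128,0.03,0.548],[1,0.316,-0.128,0.03,0.548],[1,0.316,-0.128,0.03,0.548],[1,0.316,-0.128,0.03,0.548]]' 60
python3 - <<'E'
from h import *
t=probe_bus.sense();print(t['t'],t['tcp_pos'],rot(t['tool_rot']).round(3).tolist())
c=get_calibration('wrist');print(c,rot(c['attitude']).round(3).tolist());im=get_image('wrist')[:,:,::-1]
cv2.imwrite('pics/w1.png',im);print(proj(c,[.459,-.236,.011]))
E
```

```text
t: 1.1
tcp_pos: [0.4707, -0.2371, 0.2011]
tool_rot: [-0.0, 0.999, -0.043, -0.0]
ft_force: [-0.1, -0.2, 0.6]
opening: 1.001
finger_force: 0.0
1.1 [ 0.47067326 -0.23711185  0.20106632] [[0.996, -0.086, -0.001], [-0.086, -0.996, 0.0], [-0.001, -0.0, -1.0]]
{'fovy': 65.26507560562447, 'cx': 322.56168140133366, 'cy': 241.30145515948024, 'xyz': array([ 0.55188001, -0.24430397,  0.34404318]), 'attitude': array([-0.6677597 ,  0.10812215, -0.11738687,  0.72706733])} [[-0.085, 0.946, 0.314], [-0.996, -0.081, -0.026], [0.0, -0.315, 0.949]]
[321.96816513 223.4638738 ]
```

View pics/w1.png

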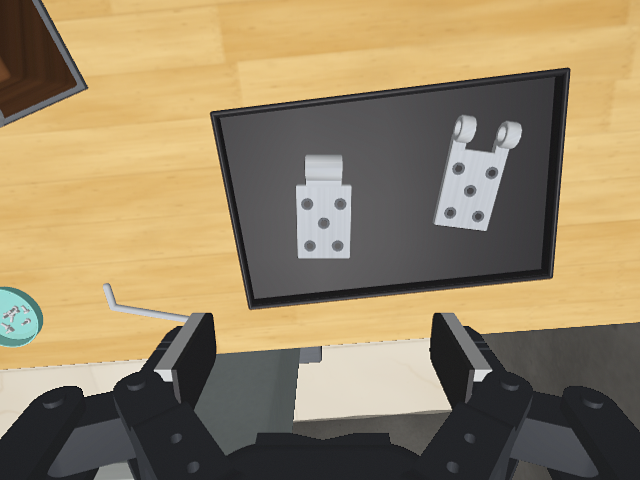

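The wrist view shows the one-knuckle plate at columns 297–351, rows 185–258, with its knuckle at (324,168). It's square with the tool, and the twin is clear on the right at about (475,175).

```bash
python3 - <<'E'
from h import *
im=cv2.imread('pics/w1.png')
t=probe_bus.sense();c=get_calibration('wrist');T=rot(t['tool_rot'])
k=max(blobs(im,(285,140,365,275)),key=cv2.contourArea).reshape(-1,2)
pl=k[k[:,1]>188].astype(np.float32)
r=cv2.minAreaRect(k.astype(np.float32)); print(r)
P=np.array([onz(c,p,.011) for p in k])
# lower plate: fit sides & rear end in world
L=P[(k[:,0]<305)&(k[:,1]>195)&(k[:,1]<250)];Rr=P[(k[:,0]>343)&(k[:,1]>195)&(k[:,1]<250)];B=P[(k[:,1]>252)&(k[:,0]>303)&(k[:,0]<345)]; F=P[(k[:,1]<192)&(((k[:,0]<302))|(k[:,0]>346))]
fl=np.polyfit(L[:,0],L[:,1],1);fr=np.polyfit(Rr[:,0],Rr[:,1],1)
yaw=np.arctan((fl[0]+fr[0])/2);ux=np.array([np.cos(yaw),np.sin(yaw)]);uy=np.array([-ux[1],ux[0]])
l,rg,b=[(A[:,:2]@v).mean() for A,v in((L,uy),(Rr,uy),(B,ux))]
o=ux*(b+.035)+uy*(l+rg)/2
print('width',l-rg,'front-rear',(F[:,:2]@ux).max()-b,'yaw',np.degrees([np.arctan(fl[0]),np.arctan(fr[0])]),'origin',o)
g=np.r_[o+ux*.012,.001];print('grip',g,'tool shift',T.T@(g-t['tcp_pos']),'yaw err',np.degrees(np.arctan2(T[1,0],T[0,0])-yaw))
E
```

```text
((323.5, 206.5), (103.0, 55.0), 90.0)
width 0.04899689696900003 front-rear 0.07066331186704994 yaw [-4.78226446 -4.4817359 ] origin [ 0.45964374 -0.23769247]
grip [ 0.47160454 -0.23866154  0.001     ] tool shift [0.00129089 0.00094819 0.20021834] yaw err -0.34539071235070246
```

```bash
python3 inch.py '[[1,0.001,0.001,0.04,0],[1,0.001,0.001,0.08,0],[1,0.001,0.001,0.12,0],[1,0.001,0.001,0.16,0],[1,0.001,0.001,0.18,0],[1,0.001,0.001,0.19,0],[1,0.001,0.001,0.196,0],[1,0.001,0.001,0.2,0],[1,0.001,0.001,0.2,0],[0,0.001,0.001,0.2,0],[0,0.001,0.001,0.2,0],[0,0.001,0.001,0.2,0],[0,0.001,0.001,0.2,0],[0,0.001,0.001,0.2,0],[0,0.001,0.001,0.2,0],[0,0.001,0.001,0.2,0],[0,0.001,0.001,0.2,0],[0,0.001,0.001,0.2,0]]' 60
```

```text
t: 2.65
tcp_pos: [0.4724, -0.2384, 0.0027]
tool_rot: [0.001, 0.999, -0.043, 0.001]
ft_force: [-2.2, 1.5, 9.1]
opening: 0.56
finger_force: 60.8
```

```bash
python3 inch.py '[[0,0,0,-0.005,0],[0,0,0,-0.015,0],[0,0,0,-0.03,0],[0,0,0,-0.06,0],[0,0,0,-0.09,0],[0,0,0,-0.12,0],[0,0,0,-0.15,0],[0,0,0,-0.18,0],[0,0,0,-0.19,0],[0,0,0,-0.2,0],[0,0,0,-0.2,0],[0,0,0,-0.2,0]]' 60
python3 - <<'E'
from h import *
t=probe_bus.sense();T=rot(t['tool_rot']);yaw=np.radians(15.6);u=np.array([np.cos(yaw),np.sin(yaw),0])
g=np.array([.564,.0055,0])-u*.075;g[2]=.2
print(t['tcp_pos'],g,T.T@(g-t['tcp_pos']),'turn',np.arctan2(T[1,0],T[0,0])-yaw)
E
```

```text
t: 3.65
tcp_pos: [0.4716, -0.2379, 0.2006]
tool_rot: [-0.0, 0.999, -0.043, -0.0]
ft_force: [-0.1, 0.2, -3.0]
opening: 0.556
finger_force: 62.5
[ 0.47156119 -0.23787331  0.20058081] [ 0.49176281 -0.01466899  0.2       ] [ 0.00091433 -0.22411449  0.00068505] turn -0.35845500419251686
```

```bash
python3 inch.py '[[0,0,-0.01,0,-0.03],[0,0,-0.03,0,-0.06],[0,0,-0.06,0,-0.1],[0,0,-0.09,0,-0.15],[0,0,-0.12,0,-0.2],[0,0,-0.15,0,-0.25],[0,0,-0.18,0,-0.3],[0,0,-0.2,0,-0.34],[0,0,-0.215,0,-0.358],[0,0,-0.224,0,-0.358],[0,0,-0.224,0,-0.358],[0,0,-0.224,0,-0.358]]' 60
python3 - <<'E'
from h import *
t=probe_bus.sense();print(t['t'],t['tcp_pos']);c=get_calibration('wrist');im=get_image('wrist')[:,:,::-1];cv2.imwrite('pics/w2.png',im)
print(proj(c,[.564,.0055,.091]))
E
```

```text
t: 4.65
tcp_pos: [0.4908, -0.0146, 0.2006]
tool_rot: [-0.0, 0.991, 0.136, -0.001]
ft_force: [-0.2, 0.1, -1.9]
opening: 0.557
finger_force: 62.4
4.65 [ 0.49079796 -0.01463488  0.20057561]
[322.31174486 125.63416155]
```

View pics/w2.png

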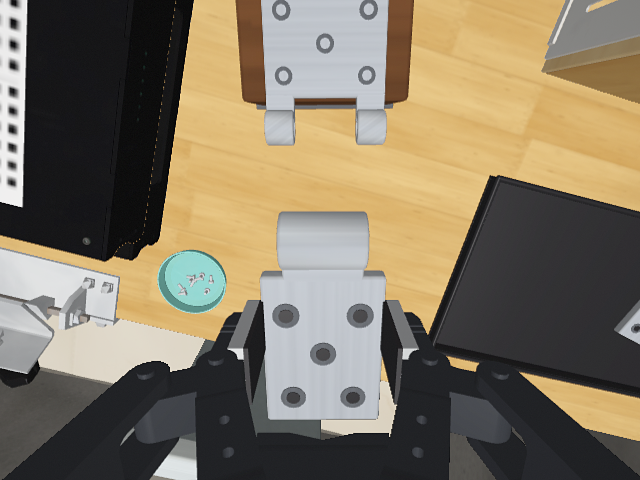

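The wrist view shows the jamb knuckles at columns 264–296 and 356–387, rows 108–145, with the gap centre near column 326. The leaf is held straight, its knuckle at columns 277–369, rows 212–270. Now I'll measure both precisely.

```bash
cat > m.py <<'E'
from h import *
def edge(g,p,d,n=12):
    """subpixel max gradient along d around p"""
    s=np.arange(-n,n+.01,.25);d=np.array(d,float);q=np.array(p,float)+s[:,None]*d
    v=cv2.remap(g,q[:,:1].astype(np.float32),q[:,1:].astype(np.float32),cv2.INTER_LINEAR).ravel().astype(float)
    w=np.abs(np.gradient(cv2.GaussianBlur(v[:,None],(1,9),1.5).ravel()));i=w.argmax();return q[i]
def line(g,a,b,d,k=15,n=8):
    p=np.array([edge(g,np.array(a)+(np.array(b)-a)*f,d,n) for f in np.linspace(0,1,k)],np.float32)
    for _ in range(2):
        vx,vy,x,y=cv2.fitLine(p,cv2.DIST_HUBER,0,.01,.01).ravel();r=np.abs((p-[x,y])@[-vy,vx]);p=p[r<=max(1,np.median(r)*2.5)]
    return np.array([x,y]),np.array([vx,vy]),r.mean()
def meet(l,m):
    s=np.linalg.solve(np.c_[l[1],-m[1]],m[0]-l[0]);return l[0]+l[1]*s[0]
E
python3 - <<'E'
from m import *
im=cv2.imread('pics/w2.png');g=cv2.cvtColor(cv2.GaussianBlur(im,(3,3),0),cv2.COLOR_BGR2GRAY)
sat=cv2.cvtColor(im,cv2.COLOR_BGR2HSV)[:,:,1]
t=probe_bus.sense();c=get_calibration('wrist');T=rot(t['tool_rot']);tc=t['tcp_pos']
up=np.array([0,0,1])
# held plate corners
fl=line(g,(263,285),(266,305),(1,0));
le=line(g,(262,278),(265,300),(1,0),n=6);re=line(g,(385,278),(383,300),(1,0),n=6)
be=line(g,(278,418),(370,418),(0,1),n=8);fe=line(g,(264,271),(276,271),(0,1),k=8,n=5);fe2=line(g,(372,271),(383,271),(0,1),k=8,n=5)
kf=line(g,(285,212),(361,212),(0,1));kl=line(g,(277,225),(278,255),(1,0));kr=line(g,(369,225),(368,255),(1,0))
for n,l in dict(le=le,re=re,be=be,fe=fe,fe2=fe2,kf=kf,kl=kl,kr=kr).items(): print(n,l[0].round(2),l[1].round(3),round(float(l[2]),2))
# jamb on saturation (steel grey vs timber/bench)
J=dict(jfl=line(sat,(268,145),(292,145),(0,1)),jfr=line(sat,(360,145),(383,145),(0,1)),il=line(sat,(296,115),(296,138),(1,0)),ir=line(sat,(356,115),(356,138),(1,0)),ol=line(sat,(264,115),(264,138),(1,0)),orr=line(sat,(387,115),(387,138),(1,0)),pl=line(sat,(264,20),(264,90),(1,0)),pr=line(sat,(388,20),(387,90),(1,0)))
for n,l in J.items(): print(n,l[0].round(2),l[1].round(3),round(float(l[2]),2))
def tool(px,z): return T.T@(onz(c,px,z)-tc)
def axisx(px,z,r=.011,sgn=1):  # bore axis from front tangent, at height z
    d=T.T@ray(c,px);cam=T.T@(c['xyz']-tc);h=c['xyz'][2]-z
    a=np.arctan2(-d[0],d[2])              # backward angle from down
    x=0
    D=h/np.cos(a)
    for _ in range(6): b=a-np.arcsin(r/D);D=h/np.cos(b)
    return cam[0]-h*np.tan(b)
print('jamb axis x tool L,R',axisx(J['jfl'][0],.091),axisx(J['jfr'][0],.091))
for n in('il','ir','ol','orr'):print(n,tool(J[n][0],.091 if n[0]=='i' else .1).round(4))
a,b=[tool(J['pl'][0]+J['pl'][1]*s,.088) for s in(-30,30)];print('plate left dir',np.degrees(np.arctan2(*(b-a)[[1,0]])),(a+b)/2)
a,b=[tool(J['pr'][0]+J['pr'][1]*s,.088) for s in(-30,30)];print('plate right dir',np.degrees(np.arctan2(*(b-a)[[1,0]])),(a+b)/2)
z=tc[2]+.0003
print('leaf axis x',axisx(kf[0],z+.011),'sides',tool(kl[0],z+.011),tool(kr[0],z+.011))
print('ends',tool(kf[0]-[38,0]+0,z),'plate',[tool(p,z+.008).round(4).tolist() for p in(meet(le,fe),meet(re,fe2),meet(le,be),meet(re,be))])
obj=np.array([[35,25,8],[35,-25,8],[-35,25,8],[-35,-25,8]],float)/1000
f=240/np.tan(np.radians(c['fovy']/2));K=np.array([[f,0,c['cx']],[0,f,c['cy']],[0,0,1]])
px=np.array([meet(le,fe),meet(re,fe2),meet(le,be),meet(re,be)])
ok,rv,tv=cv2.solvePnP(obj,px,K,None);Rw=rot(c['attitude'])@np.diag([1,-1,-1.]);Rl=T.T@Rw@cv2.Rodrigues(rv)[0];o=T.T@(Rw@tv.ravel()+c['xyz']-tc)
print('pnp',Rl.round(3).tolist(),'origin',o.round(4),'bore',(o+Rl@[.051,0,.011]).round(4))
E
```

```text
le [261.35 291.36] [ 0.037 -0.999] 0.25
re [384.03 291.99] [0.017 1.   ] 0.25
be [324.  419.5] [1.    0.008] 0.09
fe [270.   270.28] [ 1.    -0.012] 0.05
fe2 [377.5  270.12] [0.993 0.121] 0.21
kf [328.97 210.75] [1. 0.] 0.0
kl [276.27 241.29] [0.128 0.992] 0.7
kr [368.68 241.29] [ 0.108 -0.994] 0.68
jfl [280.17 144.85] [1.    0.016] 0.09
jfr [369.2 144.5] [1. 0.] 0.0
il [294.5  126.99] [ 0. -1.] 0.0
ir [355.12 125.68] [ 0.018 -1.   ] 0.31
ol [263.95 127.81] [0.07  0.998] 0.22
orr [386.12 127.32] [ 0.065 -0.998] 0.22
pl [263.2  58. ] [0.048 0.999] 0.23
pr [386.48  49.5 ] [ 0.039 -0.999] 0.13
jamb axis x tool L,R 0.07507270512912066 0.0753467703198361
il [ 0.0752 -0.0176  0.1097]
ir [0.0761 0.0215 0.1097]
ol [ 0.0749 -0.036   0.1007]
orr [0.0753 0.0401 0.1007]
plate left dir 179.74903523948353 [ 0.11557608 -0.03622238  0.11263866]
plate right dir -0.6377109751505392 [0.12038681 0.03974249 0.11261879]
leaf axis x 0.060624465889071194 sides [ 0.03768359 -0.01661448 -0.0113339 ] [ 0.03771436  0.01758514 -0.01134074]
ends [ 0.04660423 -0.01182136 -0.00034365] plate [[0.0248, -0.023, -0.0083], [0.0246, 0.0243, -0.0083], [-0.0475, -0.029, -0.0082], [-0.048, 0.0292, -0.0083]]
pnp [[0.997, 0.008, 0.075], [0.008, -1.0, 0.001], [0.075, -0.001, -0.997]] origin [-0.011   0.0004 -0.0012] bore [ 0.0407  0.0008 -0.0083]
```

```bash
cat > pose.py <<'E'
from m import *
import sys
def fit2(g,segs,d,n=5):
    p=np.array([edge(g,np.array(a)+(np.array(b)-a)*f,d,n) for a,b in segs for f in np.linspace(0,1,9)],np.float32)
    vx,vy,x,y=cv2.fitLine(p,cv2.DIST_HUBER,0,.01,.01).ravel();r=np.abs((p-[x,y])@[-vy,vx])
    return np.array([x,y]),np.array([vx,vy]),r.round(1)
im=cv2.imread(sys.argv[1]);g=cv2.cvtColor(cv2.GaussianBlur(im,(3,3),0),cv2.COLOR_BGR2GRAY)
t=probe_bus.sense();c=get_calibration('wrist');T=rot(t['tool_rot']);tc=t['tcp_pos']
le=fit2(g,[((261.5,277),(262.5,296)),((268,390),(268.5,413))],(1,0));re=fit2(g,[((385.5,277),(385,296)),((379.5,392),(379,412))],(1,0))
be=fit2(g,[((278,418),(370,418))],(0,1));fe=fit2(g,[((264,271),(275,271)),((374,271),(383,271))],(0,1))
for l in(le,re,be,fe):print(l[0].round(1),l[1].round(3),l[2])
px=np.array([meet(le,fe),meet(re,fe),meet(le,be),meet(re,be)]);print(px.round(1).tolist())
obj=np.array([[35,25,8],[35,-25,8],[-35,25,8],[-35,-25,8]],float)/1000
f=240/np.tan(np.radians(c['fovy']/2));K=np.array([[f,0,c['cx']],[0,f,c['cy']],[0,0,1]])
ok,rv,tv=cv2.solvePnP(obj,px,K,None);Rw=rot(c['attitude'])@np.diag([1,-1,-1.]);Rl=T.T@Rw@cv2.Rodrigues(rv)[0];o=T.T@(Rw@tv.ravel()+c['xyz']-tc)
print('pnp',Rl.round(3).tolist(),'origin',o.round(4),'bore',(o+Rl@[.051,0,.011]).round(4))
print('level', [(T.T@(onz(c,p,tc[2]+.0083)-tc)).round(4)[:2].tolist() for p in px])
E
python3 pose.py pics/w2.png
python3 - <<'E'
import cv2
im=cv2.imread('pics/w2.png');cv2.imwrite('pics/w2c.png',cv2.resize(im[200:430,230:420],None,fx=2.6,fy=2.6,interpolation=cv2.INTER_CUBIC))
E
```

```text
[264.4 355.9] [0.048 0.999] [1.1 2.3 0.3 0.7 0.4 0.2 0.2 0.  0.  0.2 0.1 0.1 0.  0.  0.1 0.2 0.2 0.4]
[381.6 344.2] [ 0.043 -0.999] [1.  2.2 0.  0.2 0.4 0.1 0.1 0.2 0.3 0.2 0.2 0.5 0.3 0.7 0.4 0.3 0.3 0. ]
[324.  419.5] [1.    0.007] [0.1 0.  0.1 0.2 0.  0.2 0.1 0.  0.1]
[312.7 270.2] [ 1.    -0.002] [0.2 0.  0.  0.  0.  0.  0.  0.3 0.  0.3 0.3 0.3 0.3 0.  0.2 0.3 0.5 1.3]
[[260.29998779296875, 270.29998779296875], [384.8999938964844, 270.0], [267.3999938964844, 419.1000061035156], [378.3999938964844, 419.8999938964844]]
pnp [[0.997, -0.004, 0.079], [-0.003, -1.0, -0.011], [0.079, 0.011, -0.997]] origin [-0.0127  0.0007  0.0017] bore [ 0.039   0.0004 -0.0052]
level [[0.0248, -0.0237], [0.025, 0.0247], [-0.0475, -0.0242], [-0.0479, 0.0257]]
```

View pics/w2c.png

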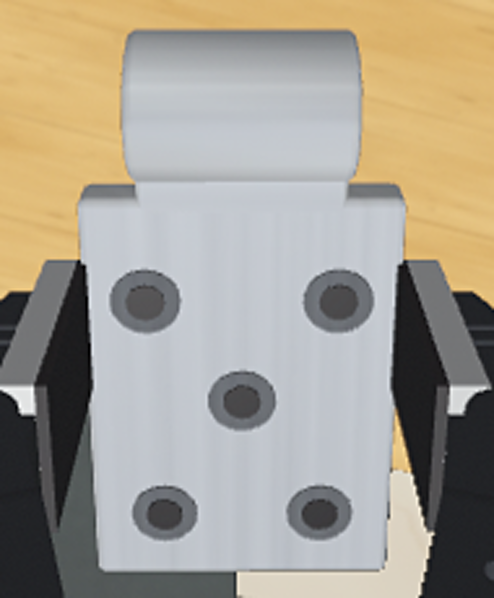

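The crop shows the plate's front face from row 271 to 275.8, so the top front edge is at row 275.8, not 270. I'll fix that and recompute.

```bash
sed -i 's/^px=.*/fe=(np.array([323,275.8]),np.array([1,0.]),0)\n&/' pose.py; python3 pose.py pics/w2.png | tail -2
python3 - <<'E'
from m import *
c=get_calibration('wrist');t=probe_bus.sense();T=rot(t['tool_rot']);tc=t['tcp_pos']
cam=T.T@(c['xyz']-tc)
# knuckle far tangent row 211.5 -> implied relation between bore x and height
d=T.T@ray(c,(323,211.3));a=np.arctan2(-d[0],d[2])
for dz in(-.005,-.0083,-.0113,-.014):
    h=dz-cam[2];b=a
    for _ in range(6): b=a+np.arcsin(.011*np.cos(b)/h)
    print(dz,'bore x',cam[0]-h*np.tan(b))
w=92/ (32e-3)  # px per m at knuckle widest
E
```

```text
pnp [[0.999, -0.004, 0.035], [-0.003, -1.0, -0.011], [0.035, 0.011, -0.999]] origin [-0.0144  0.0007  0.0024] bore [ 0.0369  0.0004 -0.0068]
level [[0.0225, -0.0237], [0.0225, 0.0248], [-0.0475, -0.0242], [-0.0479, 0.0257]]
-0.005 bore x 0.03620995933856223
-0.0083 bore x 0.03701832811321647
-0.0113 bore x 0.03775320881754111
-0.014 bore x 0.0384146014515278
```

```bash
python3 inch.py '[[0,0.01,0,0,0],[0,0.025,0.001,0.01,0],[0,0.037,0.0014,0.03,0],[0,0.037,0.0014,0.05,0],[0,0.037,0.0014,0.07,0],[0,0.037,0.0014,0.08,0],[0,0.037,0.0014,0.088,0],[0,0.037,0.0014,0.09,0],[0,0.037,0.0014,0.09,0],[0,0.037,0.0014,0.09,0]]' 60
python3 - <<'E'
from h import *
a=get_image('scene')[:,:,::-1];b=get_image('wrist')[:,:,::-1];cv2.imwrite('pics/s3.png',a);cv2.imwrite('pics/w3.png',b)
cv2.imwrite('pics/c3.png',np.hstack([cv2.resize(a[220:370,200:333],(400,450),interpolation=cv2.INTER_CUBIC),cv2.resize(b[40:340,190:456],(400,450),interpolation=cv2.INTER_CUBIC)]))
E
```

```text
t: 5.53
tcp_pos: [0.5277, -0.0066, 0.1121]
tool_rot: [0.0, 0.991, 0.135, 0.001]
ft_force: [-0.2, -0.1, -2.1]
opening: 0.562
finger_force: 62.4
```

View pics/c3.png

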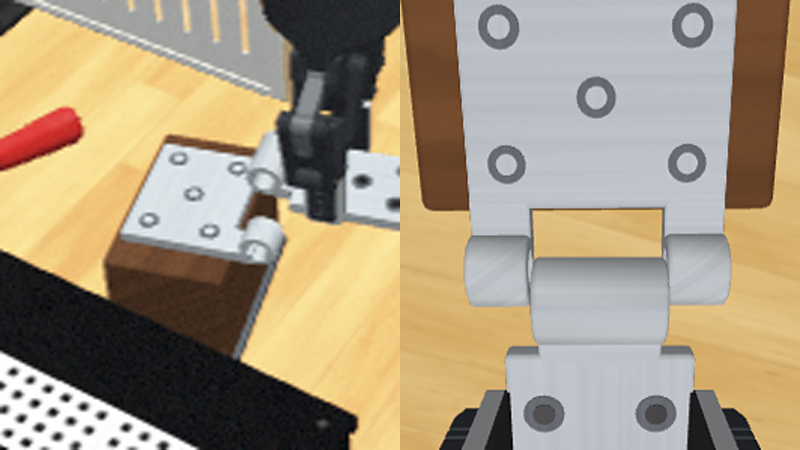

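The left crop (scene) shows the gripper hiding the joint. The right crop (wrist) shows the leaf knuckle at crop columns 531–668, centred on the gap at 531–665. I'll check the knuckle's height from its apparent width.

```bash
python3 - <<'E'
from m import *
c=get_calibration('wrist');t=probe_bus.sense();T=rot(t['tool_rot']);tc=t['tcp_pos'];print(tc)
for f,rows,l,r in(('w2',range(216,266,6),277,369),('w3',range(214,266,6),278,368)):
    im=cv2.imread(f'pics/{f}.png')
    for ch,g in(('sat',cv2.cvtColor(im,cv2.COLOR_BGR2HSV)[:,:,1]),('blu',im[:,:,0].copy())):
        print(f,ch,[(y,round(edge(g,(l,y),(1,0),7)[0],1),round(edge(g,(r,y),(1,0),7)[0],1)) for y in rows])
im=cv2.imread('pics/w3.png');g=cv2.cvtColor(im,cv2.COLOR_BGR2HSV)[:,:,1]
print('jamb',[(y,round(edge(g,(233,y),(1,0),7)[0],1),round(edge(g,(409,y),(1,0),7)[0],1)) for y in range(205,238,4)])
print('rows leaf',[(x,round(edge(im[:,:,0].copy(),(x,212),(0,1),8)[1],1)) for x in range(290,360,10)])
print('rows jamb',[(x,round(edge(g,(x,242),(0,1),7)[1],1)) for x in(240,250,260,385,395,400)])
cam=T.T@(c['xyz']-tc);print('cam tool',cam,'axes',(T.T@rot(c['attitude'])).round(4).tolist())
E
```

```text
[ 0.52769098 -0.00648708  0.1123005 ]
w2 sat [(216, np.float64(277.5), np.float64(366.8)), (222, np.float64(276.5), np.float64(367.8)), (228, np.float64(276.5), np.float64(368.5)), (234, np.float64(276.2), np.float64(368.8)), (240, np.float64(276.2), np.float64(368.5)), (246, np.float64(276.5), np.float64(368.5)), (252, np.float64(276.5), np.float64(368.5)), (258, np.float64(277.2), np.float64(368.0)), (264, np.float64(278.5), np.float64(366.5))]
w2 blu [(216, np.float64(278.5), np.float64(366.5)), (222, np.float64(277.2), np.float64(367.5)), (228, np.float64(276.5), np.float64(367.8)), (234, np.float64(276.5), np.float64(368.5)), (240, np.float64(276.5), np.float64(368.5)), (246, np.float64(276.5), np.float64(368.5)), (252, np.float64(276.5), np.float64(368.2)), (258, np.float64(277.5), np.float64(367.5)), (264, np.float64(278.5), np.float64(366.5))]
w3 sat [(214, np.float64(274.5), np.float64(367.8)), (220, np.float64(272.5), np.float64(362.5)), (226, np.float64(279.5), np.float64(371.0)), (232, np.float64(271.5), np.float64(369.2)), (238, np.float64(276.5), np.float64(365.0)), (24
[... 792 characters left out ...]
(232.2), np.float64(409.5)), (225, np.float64(232.2), np.float64(409.5)), (229, np.float64(232.5), np.float64(409.5)), (233, np.float64(233.5), np.float64(408.5)), (237, np.float64(234.5), np.float64(407.5))]
rows leaf [(290, np.float64(213.0)), (300, np.float64(213.8)), (310, np.float64(214.0)), (320, np.float64(218.5)), (330, np.float64(214.2)), (340, np.float64(218.5)), (350, np.float64(210.5))]
rows jamb [(240, np.float64(244.2)), (250, np.float64(244.2)), (260, np.float64(244.5)), (385, np.float64(243.2)), (395, np.float64(243.2)), (400, np.float64(242.8))]
cam tool [ 0.08133191  0.00043817 -0.1430084 ] axes [[0.0009, 0.9492, 0.3146], [1.0, -0.0008, -0.0005], [-0.0003, 0.3146, -0.9492]]
```

Jamb and leaf knuckle widths both read about 2.2 mm too deep, so it's a shared camera bias. The leaf sits level at its nominal height relative to the jamb. I'll lower it with small corrections.

```bash
python3 inch.py '[[0,-0.0008,-0.0004,0,-0.01],[0,-0.0008,-0.0004,0.004,-0.01],[0,-0.0008,-0.0004,0.008,-0.01],[0,-0.0008,-0.0004,0.012,-0.01],[0,-0.0008,-0.0004,0.016,-0.01],[0,-0.0008,-0.0004,0.02,-0.01],[0,-0.0008,-0.0004,0.024,-0.01],[0,-0.0008,-0.0004,0.028,-0.01],[0,-0.0008,-0.0004,0.031,-0.01],[0,-0.0008,-0.0004,0.031,-0.01],[0,-0.0008,-0.0004,0.031,-0.01],[0,-0.0008,-0.0004,0.031,-0.01]]' 60
python3 - <<'E'
from h import *
print(probe_bus.sense()['tcp_pos']);b=get_image('wrist')[:,:,::-1];cv2.imwrite('pics/w4.png',b)
cv2.imwrite('pics/c4.png',cv2.resize(b[150:350,200:450],(750,600),interpolation=cv2.INTER_CUBIC))
E
```

```text
t: 6.63
tcp_pos: [0.5264, -0.0062, 0.0804]
tool_rot: [0.0, 0.99, 0.14, 0.0]
ft_force: [-0.2, 0.1, -2.2]
opening: 0.557
finger_force: 62.4
[ 0.52637021 -0.00619099  0.0804147 ]
```

View pics/c4.png

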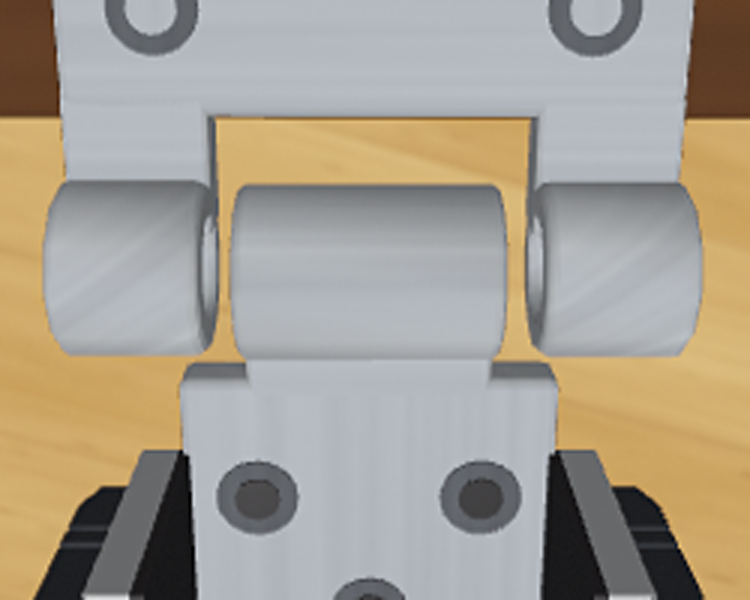

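The view shows the leaf knuckle (crop rows 185–358) level with the jamb knuckles (181–355), within about 0.5 mm. Its scale also matches theirs (2.885 vs 2.890 px/mm). It's centred in the gap with daylight on both sides, and there's no sign of contact force, so I'm handing in.

```bash
python3 -c "
from station import robot, probe_bus, order, get_image, get_calibration
print(order.hand_in())"
```

```text
the job is handed in; nothing more can be done
None
```

The one-knuckle leaf is handed in at about 6.7 s, held still in the gap between the jamb knuckles, level with their bores to about 0.5 mm with no sign of contact in the force reading; the hand-in gave no verdict.

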